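# Zero the tare dial of the bench balance

### The job

The bench balance (the grey unit with the round steel pan) does not read zero. Turn its tare knob until the pointer stands at the black zero triangle on the white dial, and let go of it there. Leave the speed knob of the roller mixer beside it as it is set.

Things in the scene. Friction and masses are not known exactly. Their poses are not given: they have to be found in the camera images.
- tare_knob (a joint): Angle of the balance's tare knob (rad): 0 when its pointer stands at the zero triangle, positive when it is anticlockwise of it seen from above. It starts 0.5 to 1.35 anticlockwise: turn it clockwise to 0. It can turn 2.4 either way, has no spring, only light friction (0.05 N m), and stays where it is left.
- tare_grip (a point): Point on the tare knob's vertical axis at grip height, 78 mm above the bench. Black upright bar, 42 mm long, 14 mm wide, top at 85 mm, on a round skirt 44 mm across with its top at 55 mm. The frame turns with the knob: x runs along the bar to its pointer end (white line on top, thin nose reaching 35 mm from the axis), z up. Grip from above across the 14 mm width.
- zero_mark (a point): Centre of the black zero triangle, on the pan side of the white dial (102 mm across, black ticks all round, face 47 mm above the bench), 43 mm from the knob's axis; x points from knob to pan, z up. The balance is a fixed grey box 230 x 130 x 45 mm, dial in front, round steel pan (106 mm, top at 56 mm) behind; it may stand left or right of the mixer.
- speed_pointer (a point): Pointer tip of the roller mixer's speed knob, 34 mm from that knob's axis, 51 mm above the bench; to be left as it is set. The mixer is a fixed grey box of the same size with the same kind of knob in front, on a smaller grey disc without triangle; behind it are four black rollers carrying a tube, and no pan.

How it is judged:
By the outcome, as a careful person would: the job done as asked, in the order asked, and still so for the second after the job is handed in, with the robot touching nothing.
It also fails if it takes over 32 s, if anything falls off the work surface, if the arm or the gripper's body presses on something with over 40 N, if the wrist force passes 120 N, or if a joint passes its speed limit or range.

### The arm

A 6-joint arm with a two-finger parallel gripper is mounted at the origin on a cart in front of the work surface, level with it; the furniture and walls round the work are solid. World frame = base frame: x ahead of the robot, y to its left, z up, the work surface at z = 0. Lengths are in mm, angles in degrees, forces in N, time in s.
With the tool pointing down it reaches from about 350 to 850 mm from the base axis. Payload 8.1 kg.
Tool frame: the origin (TCP) lies midway between the tips of the shut fingers; the grasp point (between the pads) lies 19 mm behind it; z points along the fingers, y is the line along which they close (so a half turn about z gives the same grasp; the last joint's range is limited). The gripper opens to 85 mm and grips with 20 to 120 N. Pads are 22 mm wide; open, the fingers measure 114 mm over their backs; the gripper's body (76 mm by 85 mm) begins 54 mm behind the grasp point. The pads swing forward as they close: fully open they stand 13 mm farther back than shut.
Start: joints at [-76.57, 7.471, 85.268, -0, 87.261, -4.893], TCP at [188.646, -569.577, 231.292] pointing down, gripper open.
Joint ranges: [-169.43, 169.43], [-51.17, 129.36], [1.28, 143.12], [-76.62, 256.62], [0, 156.53], [-152.29, 152.29]. Speed limits (degrees/s): [136.94, 136.94, 159.86, 180, 180, 180].

### API

Orientations are given as [roll, pitch, yaw] about the fixed x, y, z axes, in that order (R = Rz(yaw) Ry(pitch) Rx(roll)).
In Python, from bench import sense, snapshot, camera_params, hand_in, masks_of, pinpoint gives the robot as it stands.
- The arm moves only by the tool step_arm, never from a script. Its argument "targets" is a list of rows, each an object with "angular": the turn, a rotation vector about the tool's x, y, z scaled (see below), a list of three; "dp": the shift along the tool's x, y, z scaled (see below), a list of three; "fingers": the closure, from 0 (fully open) to 1 (shut). A call has exactly 8 rows; each row is the pose to reach, as a shift and turn from the pose commanded when the call began, along the tool's axes at that moment, turning the shorter way round; what a row does not reach only later rows make up. The controller multiplies each number of a shift by 0.2 m and each number of a turn by 180 degrees. A row lasts 1/8 s, in which the tool goes at most 62.5 mm and 10.7 degrees, less where a joint would pass 70% of its speed; a pose out of reach is approached as far as the arm can. A call with a number of a shift or a turn outside -1 to 1 is refused whole. A call with a gripper value outside its range is refused whole. The fingers move at their own pace and stop on an object; "newtons" is the grip in N (left out, the last holds). Time passes only in rows, so rows that repeat a pose let the fingers close, or fill a call up. It gives the time, the measured TCP pose, the force, the opening and the grip force at its end, in the units of the state.
- sense(): the state, without advancing time (a new reading comes with each control period).
- snapshot(name): name is "scene" or "side" or "wrist"; returns the picture (480x640x3 uint8, blue, green, red); there is no depth.
- camera_params(name): a dict with "vfov" (degrees; the focal length in pixels is half the picture's height over the tangent of half this angle, whatever the lens; pixels are square), "cx", "cy" (the principal point, pixels), "D" ([k1, k2, p1, p2, k3] as OpenCV has them; the pictures are not rectified), "R" (3x3) and "t" (3): a world point X has camera coordinates R X + t. Camera axes: x right, y down, z forward; pixel columns grow to the right and rows downward; lengths in mm; the calibration is good to about 2 mm. A picture is of the moment at which its call begins: read the wrist's pose just before it. camera_params takes no time and is no camera call; for the wrist camera it gives the pose at the moment of the call.
- hand_in(): hands the job in; it is judged then, once.
Trained networks look in the newest picture that a camera, given by its name, has taken for a name from the list of things; names that differ only in an ending like _2 or _b are one class to them, and where a whole thing is asked for, a point or a joint stands for the part that bears it (a point fixed in the world has none). Each returns a list of dicts, best first, with "conf" (0 to 1); they miss things now and then, are a little off and sometimes report something else, mostly with a low value. They report only what shows in the picture. A call takes as long as a camera call.
- masks_of(camera, label): "pixels" (480x640 bool, what is visible of it) and "at" ([column, row] in pixels, amid what is visible of it).
- pinpoint(camera, label): "at" ([column, row] in pixels: a listed point, or the origin of a listed thing).
The state is a dict: "time": time; "joint_pos": joint angles; "qd": joint speeds; "joint_efforts": joint torques, N m; "tool_pos": TCP position; "tcp_rot": TCP orientation; "ft_force": force on the tool from outside, world axes, zero at the start; "wrist_torque": the same for the moment, N m; "finger_gap": finger opening in mm; "grip_force": force on a finger pad.
Only numpy, scipy, OpenCV 4.12 (cv2) and the standard library are available. Lean on these libraries where they do the work, as an engineer would, in place of code of your own. Each camera call takes 0.05 s, during which the arm holds its last target. There are 200 camera calls.

## Working session

There is one attempt and no reset: what is moved stays moved. The work goes in short steps, Python scripts to look and compute and a tool call to move; the robot and the scene stay as the last step left them, time stands still between calls to the robot, and variables do not carry over. Pictures are saved under pics/ and viewed, at most 10 in all, crops included, and the job is handed in when it is done.

Besides the shell and the picture viewer there is one more tool, called after "Request:" as name([rows], argument=value, ...), one row to a line, values as JSON. step_arm: Moves the arm, as the interface text tells. Its arguments: {"type":"object","properties":{"targets":{"type":"array","items":{"type":"object","properties":{"angular":{"type":"array","items":{"type":"number","minimum":-1,"maximum":1}},"dp":{"type":"array","items":{"type":"number","minimum":-1,"maximum":1}},"fingers":{"type":"number"}}}},"newtons":{"type":"number"}},"required":["targets"]}

```bash
mkdir -p pics; cat > h.py <<'E'
import numpy as np, cv2
from bench import *
def ray(cam,p,P=None):
    P=P or camera_params(cam); f=240/np.tan(np.radians(P['vfov'])/2)
    K=np.array([[f,0,P['cx']],[0,f,P['cy']],[0,0,1]])
    u=cv2.undistortPoints(np.array([[p]],float),K,np.array(P['D'],float))[0,0]
    R=np.array(P['R']);t=np.array(P['t']); return -R.T@t, R.T@np.array([u[0],u[1],1])
def onz(cam,p,z,P=None):
    o,d=ray(cam,p,P); return (o+d*(z-o[2])/d[2]).round(1)
Z=dict(tare_grip=78,zero_mark=47,speed_pointer=51)
def look(cam,names=Z):
    P=camera_params(cam); im=snapshot(cam)
    for n in names:
        for r in pinpoint(cam,n)[:3]: print(cam,n,np.round(r['at'],1),round(r['conf'],2),onz(cam,r['at'],Z[n],P))
    return im,P
E
python3 - <<'E'
from h import *
a,_=look('scene'); b,_=look('side')
cv2.imwrite('pics/a.png',cv2.resize(np.hstack([a,b]),(800,300)))
s=sense(); print(s['time'],s['tool_pos'],s['tcp_rot'])
E
```

```text
scene tare_grip [396.7 211.4] 0.57 [ 480.5 -205.    78. ]
scene zero_mark [384.3 211.9] 0.68 [ 515.3 -203.4   47. ]
scene speed_pointer [241.1 287.5] 0.79 [529.1 158.5  51. ]
side tare_grip [357.1 214.5] 0.47 [ 475.2 -192.8   78. ]
side zero_mark [341.4 226.3] 0.57 [ 510.7 -185.7   47. ]
side speed_pointer [296.4 311.6] 0.68 [539.2 162.1  51. ]
0.4 [ 188.61809678 -569.51481199  231.1236814 ] [-1.79984281e+02 -1.95418828e-03  1.83220352e+01]
```

View pics/a.png

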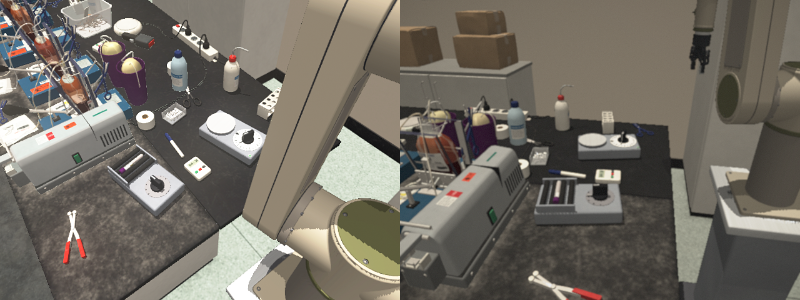

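The picture shows the balance on the right with its pan at the back, and the mixer on the left. In the 640-wide scene image the balance knob is at about (397, 211). I'm moving above it.

Request:
step_arm([
  {"dp":[0.2,-0.13,0],"angular":[0,0,0],"fingers":0},
  {"dp":[0.45,-0.3,0],"angular":[0,0,0],"fingers":0},
  {"dp":[0.7,-0.47,0],"angular":[0,0,0],"fingers":0},
  {"dp":[0.95,-0.64,0],"angular":[0,0,0],"fingers":0},
  {"dp":[0.95,-0.64,0],"angular":[0,0,0],"fingers":0},
  {"dp":[0.95,-0.64,0],"angular":[0,0,0],"fingers":0},
  {"dp":[0.95,-0.64,0],"angular":[0,0,0],"fingers":0},
  {"dp":[0.95,-0.64,0],"angular":[0,0,0],"fingers":0},
])

```text
time: 1.4
tool_pos: [328.0, -389.2, 231.2]
tcp_rot: [-180.0, 0.0, 18.2]
ft_force: [-0.2, 0.7, -0.2]
finger_gap: 85.3
grip_force: 0.0
```

Request:
step_arm([
  {"dp":[0.2,-0.13,0],"angular":[0,0,0],"fingers":0},
  {"dp":[0.4,-0.26,0],"angular":[0,0,0],"fingers":0},
  {"dp":[0.6,-0.4,0],"angular":[0,0,0],"fingers":0},
  {"dp":[0.8,-0.55,0],"angular":[0,0,0],"fingers":0},
  {"dp":[0.9,-0.62,0],"angular":[0,0,0],"fingers":0},
  {"dp":[0.9,-0.62,0],"angular":[0,0,0],"fingers":0},
  {"dp":[0.9,-0.62,0],"angular":[0,0,0],"fingers":0},
  {"dp":[0.9,-0.62,0],"angular":[0,0,0],"fingers":0},
])

```text
time: 2.4
tool_pos: [460.1, -215.1, 231.2]
tcp_rot: [180.0, 0.0, 18.2]
ft_force: [-0.2, -0.8, 1.1]
finger_gap: 85.7
grip_force: 0.0
```

```bash
python3 - <<'E'
from h import *
s=sense(); print(s['time'],s['tool_pos'],s['tcp_rot'],s['joint_pos'])
a,P=look('wrist'); cv2.imwrite('pics/b.png',a); print(P['R'],P['t'])
E
```

```text
2.4 [ 460.05784057 -215.14722155  231.23874893] [1.79996294e+02 1.81415478e-02 1.82201568e+01] [-3.08375063e+01 -6.90620088e+00  9.96982051e+01 -1.61514341e-02
  8.72170843e+01  4.09431218e+01]
wrist zero_mark [312.9 143.3] 0.59 [ 513.1 -188.9   47. ]
[[ 3.12843880e-01 -9.49804375e-01 -5.96119176e-04]
 [-9.01289751e-01 -2.97062176e-01  3.15326573e-01]
 [-2.99675643e-01 -9.81107124e-02 -9.48983033e-01]] [-347.5803077   307.69025522  495.64468538]
```

View pics/b.png

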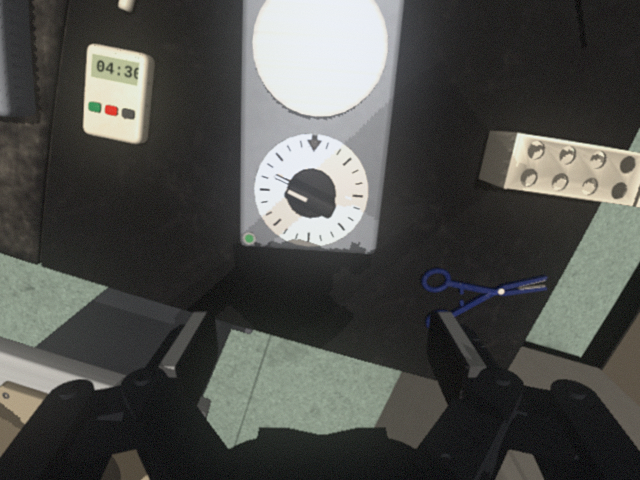

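The wrist view shows the zero triangle at (314,143). The dial is centred near (312,190), the pointer line runs from (308,200) to (288,191), and the nose tip is near (277,178).

```bash
python3 - <<'E'
from h import *
im=cv2.imread('pics/b.png');P=camera_params('wrist')
q=np.array([onz('wrist',p,47,P)[:2] for p in [(254,190),(369,190),(311,134),(312,247),(270,151),(352,151)]])
A=np.c_[2*q,np.ones(6)];x=np.linalg.lstsq(A,(q**2).sum(1),rcond=None)[0];c=x[:2];print('dial',c,np.sqrt(x[2]+c@c))
z=onz('wrist',(314,144),47,P)[:2];v=z-c;az=np.degrees(np.arctan2(*v[::-1]));print('zero',z,az,np.hypot(*v))
print([onz('wrist',p,85,P) for p in [(288,191),(308,200)]])
for zz in (51,55,85):
  n=onz('wrist',(277,178),zz,P)[:2]-c;print(zz,np.degrees(np.arctan2(*n[::-1])),np.hypot(*n))
cv2.imwrite('pics/c.png',cv2.resize(im[125:255,240:390],None,fx=4,fy=4,interpolation=cv2.INTER_CUBIC))
E
```

```text
dial [ 471.96589342 -200.31530615] 50.929259522016565
zero [ 513.1 -189.4] 14.861445836668445 42.557709432477
[array([ 475.1, -181.1,   85. ]), array([ 473.1, -198.2,   85. ])]
51 82.92757201368657 32.76460208589671
55 81.66560573129499 32.660232341394355
85 71.28844928439938 31.901436693401532
```

View pics/c.png

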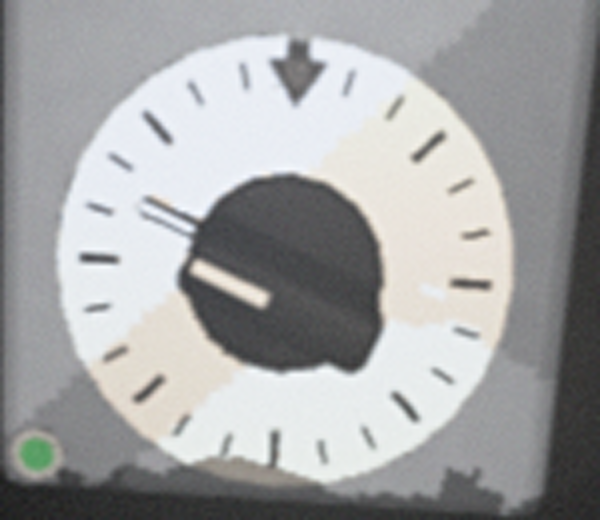

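Request:
step_arm([
  {"dp":[0.02,-0.01,0.05],"angular":[0,0,-0.055],"fingers":0},
  {"dp":[0.04,-0.03,0.1],"angular":[0,0,-0.11],"fingers":0},
  {"dp":[0.06,-0.04,0.18],"angular":[0,0,-0.165],"fingers":0},
  {"dp":[0.08,-0.052,0.26],"angular":[0,0,-0.22],"fingers":0},
  {"dp":[0.08,-0.052,0.33],"angular":[0,0,-0.275],"fingers":0},
  {"dp":[0.08,-0.052,0.4],"angular":[0,0,-0.33],"fingers":0},
  {"dp":[0.08,-0.052,0.4],"angular":[0,0,-0.361],"fingers":0},
  {"dp":[0.08,-0.052,0.4],"angular":[0,0,-0.361],"fingers":0},
])

```text
time: 3.6
tool_pos: [472.4, -199.3, 151.2]
tcp_rot: [-180.0, -0.0, 83.2]
ft_force: [0.5, 0.2, 0.8]
finger_gap: 85.1
grip_force: 0.0
```

```bash
python3 - <<'E'
from h import *
s=sense(); print(s['time'],s['tool_pos'],s['tcp_rot'],s['joint_pos'])
a,P=look('wrist',['tare_grip','zero_mark']); cv2.imwrite('pics/d.png',a)
E
```

```text
3.6 [ 472.43556882 -199.29221738  151.17589497] [-1.79988017e+02 -6.38757303e-03  8.32432987e+01] [-2.86037590e+01 -3.06508914e+00  1.04565361e+02  1.49980397e-03
  7.85132268e+01 -2.18473572e+01]
wrist tare_grip [327.  257.7] 0.84 [ 473.  -200.9   78. ]
wrist zero_mark [381.3 218.3] 0.78 [ 512.2 -188.4   47. ]
```

View pics/d.png

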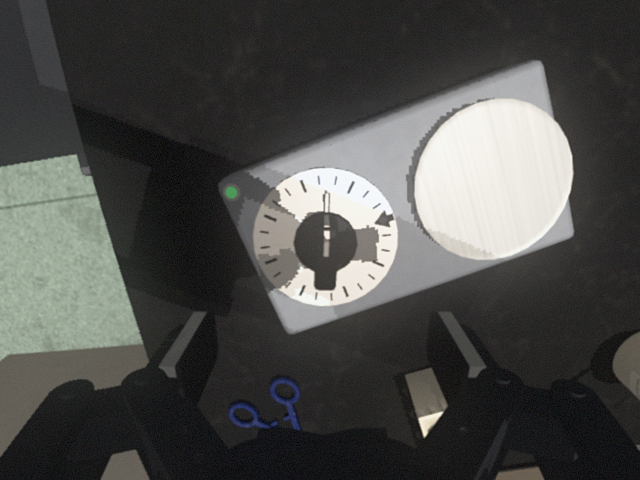

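The bar is aligned with the tool and centred between the fingers (bar at about column 325, triangle at (383,219)). I'm descending.

Request:
step_arm([
  {"dp":[-0.005,0,0.1],"angular":[0,0,0],"fingers":0},
  {"dp":[-0.005,0,0.2],"angular":[0,0,0],"fingers":0},
  {"dp":[-0.005,0,0.3],"angular":[0,0,0],"fingers":0},
  {"dp":[-0.005,0,0.37],"angular":[0,0,0],"fingers":0},
  {"dp":[-0.005,0,0.42],"angular":[0,0,0],"fingers":0},
  {"dp":[-0.005,0,0.445],"angular":[0,0,0],"fingers":0},
  {"dp":[-0.005,0,0.445],"angular":[0,0,0],"fingers":0},
  {"dp":[-0.005,0,0.445],"angular":[0,0,0],"fingers":0.4},
])

```text
time: 4.75
tool_pos: [472.9, -200.4, 62.9]
tcp_rot: [179.9, 0.0, 83.3]
ft_force: [1.0, 0.3, 0.4]
finger_gap: 70.1
grip_force: 0.0
```

Request:
step_arm([
  {"dp":[0,0,0],"angular":[0,0,0],"fingers":0.6},
  {"dp":[0,0,0],"angular":[0,0,0],"fingers":0.75},
  {"dp":[0,0,0],"angular":[0,0,0],"fingers":1},
  {"dp":[0,0,0],"angular":[0,0,0],"fingers":1},
  {"dp":[0,0,0],"angular":[0,0,0],"fingers":1},
  {"dp":[0,0,0],"angular":[0,0,0],"fingers":1},
  {"dp":[0,0,0],"angular":[0,0,0],"fingers":1},
  {"dp":[0,0,0],"angular":[0,0,0],"fingers":1},
], newtons=25)

```text
time: 5.75
tool_pos: [474.2, -200.2, 62.9]
tcp_rot: [179.8, 0.0, 83.3]
ft_force: [8.4, 0.4, -2.9]
finger_gap: 13.3
grip_force: 32.8
```

```bash
python3 - <<'E'
from h import *
s=sense(); print(s['time'],s['tool_pos'],s['tcp_rot'],s['ft_force'],s['wrist_torque'])
a,P=look('wrist',['tare_grip','zero_mark']); cv2.imwrite('pics/e.png',a)
E
```

```text
5.75 [ 474.23680993 -200.22328729   62.93691297] [1.79783495e+02 9.66225919e-03 8.33046092e+01] [ 8.42114383  0.41053566 -2.87161815] [ 0.06232497 -1.13066742 -0.01937814]
wrist tare_grip [323.8 335.6] 0.69 [ 472.4 -200.9   78. ]
wrist zero_mark [408.  265.7] 0.91 [ 513.1 -188.5   47. ]
```

View pics/e.png

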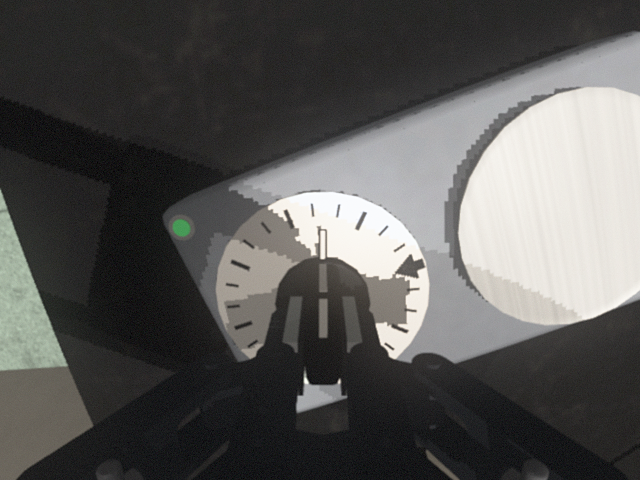

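Gripped: the bar is between the pads, the nose is at (323,240) and the triangle at (410,266). I'm turning clockwise about 68° and recentring by 1.7 mm.

Request:
step_arm([
  {"dp":[0,0.0085,0],"angular":[0,0,0.04],"fingers":1},
  {"dp":[0,0.0085,0],"angular":[0,0,0.09],"fingers":1},
  {"dp":[0,0.0085,0],"angular":[0,0,0.14],"fingers":1},
  {"dp":[0,0.0085,0],"angular":[0,0,0.19],"fingers":1},
  {"dp":[0,0.0085,0],"angular":[0,0,0.24],"fingers":1},
  {"dp":[0,0.0085,0],"angular":[0,0,0.29],"fingers":1},
  {"dp":[0,0.0085,0],"angular":[0,0,0.335],"fingers":1},
  {"dp":[0,0.0085,0],"angular":[0,0,0.365],"fingers":1},
])

```text
time: 6.9
tool_pos: [474.3, -200.0, 62.9]
tcp_rot: [-180.0, -0.0, 17.4]
ft_force: [-1.1, 3.7, 5.6]
finger_gap: 13.3
grip_force: 34.0
```

Request:
step_arm([
  {"dp":[0,0,0],"angular":[0,0,0.014],"fingers":1},
  {"dp":[0,0,0],"angular":[0,0,0.014],"fingers":1},
  {"dp":[0,0,0],"angular":[0,0,0.014],"fingers":1},
  {"dp":[0,0,0],"angular":[0,0,0.014],"fingers":1},
  {"dp":[0,0,0],"angular":[0,0,0.014],"fingers":1},
  {"dp":[0,0,0],"angular":[0,0,0.014],"fingers":1},
  {"dp":[0,0,0],"angular":[0,0,0.014],"fingers":1},
  {"dp":[0,0,0],"angular":[0,0,0.014],"fingers":1},
])

```text
time: 7.9
tool_pos: [474.3, -200.1, 62.9]
tcp_rot: [-180.0, -0.0, 15.1]
ft_force: [-1.6, 2.5, 5.3]
finger_gap: 13.1
grip_force: 34.1
```

```bash
python3 - <<'E'
from h import *
s=sense(); print(s['time'],s['tool_pos'],s['tcp_rot'],s['ft_force'],s['wrist_torque'])
a,P=look('wrist',['tare_grip','zero_mark']); cv2.imwrite('pics/f0.png',a)
cv2.imwrite('pics/f.png',cv2.resize(a[170:380,180:460],None,fx=2.8,fy=2.8,interpolation=cv2.INTER_CUBIC))
E
```

```text
7.9 [ 474.34039741 -200.06291582   62.9175655 ] [-1.79978036e+02 -2.02917427e-02  1.50822810e+01] [-1.59297463  2.49438815  5.31897251] [ 0.53398457  0.3687534  -0.02314122]
wrist tare_grip [322.  334.5] 0.72 [ 472.  -200.3   78. ]
wrist zero_mark [319.9 206.2] 0.66 [ 514.8 -187.8   47. ]
```

View pics/f.png

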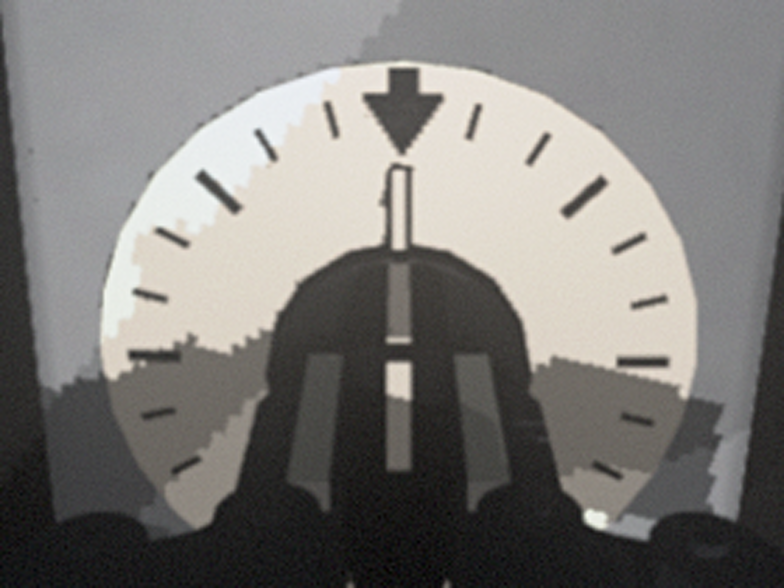

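The pointer is at crop column 399.5 and the triangle at about 403, with the dial's cross ticks tilted about 0.8°. I'm turning 0.9° more clockwise, then opening and lifting.

Request:
step_arm([
  {"dp":[0,0,0],"angular":[0,0,0.005],"fingers":1},
  {"dp":[0,0,0],"angular":[0,0,0.005],"fingers":1},
  {"dp":[0,0,0],"angular":[0,0,0.005],"fingers":1},
  {"dp":[0,0,0],"angular":[0,0,0.005],"fingers":0.7},
  {"dp":[0,0,0],"angular":[0,0,0.005],"fingers":0.4},
  {"dp":[0,0,0],"angular":[0,0,0.005],"fingers":0},
  {"dp":[0,0,0],"angular":[0,0,0.005],"fingers":0},
  {"dp":[0,0,0],"angular":[0,0,0.005],"fingers":0},
])

```text
time: 9.05
tool_pos: [474.1, -200.4, 62.3]
tcp_rot: [180.0, 0.0, 14.2]
ft_force: [0.3, 0.1, 0.7]
finger_gap: 85.3
grip_force: 0.0
```

Request:
step_arm([
  {"dp":[0,0,-0.05],"angular":[0,0,0],"fingers":0},
  {"dp":[0,0,-0.1],"angular":[0,0,0],"fingers":0},
  {"dp":[0,0,-0.2],"angular":[0,0,0],"fingers":0},
  {"dp":[0,0,-0.3],"angular":[0,0,0],"fingers":0},
  {"dp":[0,0,-0.4],"angular":[0,0,0],"fingers":0},
  {"dp":[0,0,-0.4],"angular":[0,0,0],"fingers":0},
  {"dp":[0,0,-0.4],"angular":[0,0,0],"fingers":0},
  {"dp":[0,0,-0.4],"angular":[0,0,0],"fingers":0},
])

```text
time: 10.05
tool_pos: [473.5, -200.0, 141.2]
tcp_rot: [-179.9, 0.1, 14.2]
ft_force: [0.2, 0.2, -0.0]
finger_gap: 85.4
grip_force: 0.0
```

```bash
python3 - <<'E'
from h import *
s=sense(); print(s['time'],s['tool_pos'],s['tcp_rot'],s['finger_gap'])
a,P=look('wrist',['tare_grip','zero_mark'])
cv2.imwrite('pics/g.png',cv2.resize(a[150:320,220:430],None,fx=3.5,fy=3.5,interpolation=cv2.INTER_CUBIC))
E
```

```text
10.05 [ 473.50489319 -199.96999754  141.17778326] [-1.79928454e+02  7.51654484e-02  1.41817771e+01] 85.41848996775467
wrist tare_grip [323.2 260.5] 0.69 [ 472.1 -200.6   78. ]
wrist zero_mark [320.2 177.6] 0.88 [ 514.5 -187.9   47. ]
```

View pics/g.png

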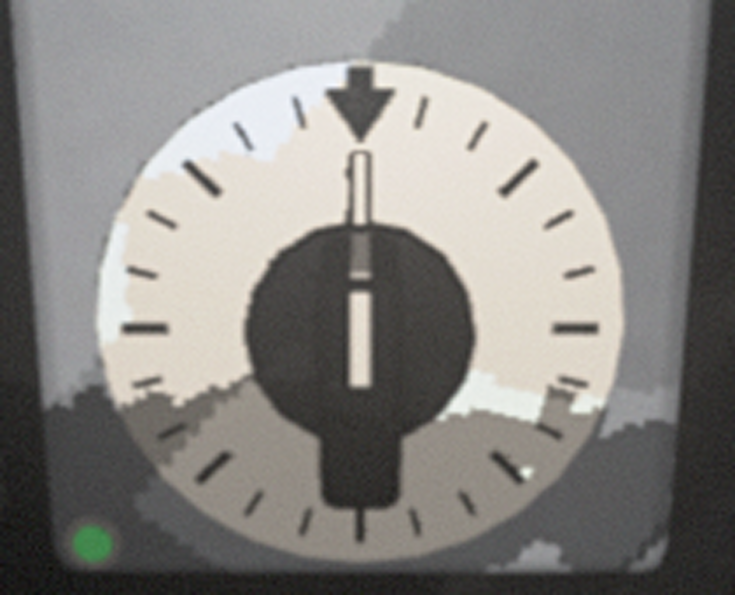

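The pointer (column 360), the triangle tip (360) and the bottom tick (360) line up, the cross ticks are level, and the gripper is clear.

```bash
python3 -c "
from bench import *
print(hand_in())"
```

```text
the job is handed in; nothing more can be done
None
```

The balance's tare pointer now stands at the zero triangle and the knob is released, with the gripper clear; the mixer's speed knob was not touched, and the job was handed in at about 10 s on the robot's clock.

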